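# Turn a tray of carbide blanks over in the book-type turnover jig

### The arm

A 6-joint arm with a two-finger parallel gripper is mounted at the origin on a cart in front of the work surface, level with it; the furniture and walls round the work are solid. World frame = base frame: x ahead of the robot, y to its left, z up, the work surface at z = 0. Lengths are in m, angles in rad, forces in N, time in s.
With the tool pointing down it reaches from about 0.275 to 0.725 m from the base axis. Payload 5.6 kg.
Tool frame: the origin (TCP) lies midway between the tips of the shut fingers; the grasp point (between the pads) lies 19 mm behind it; z points along the fingers, y is the line along which they close (so a half turn about z gives the same grasp; the last joint's range is limited). The gripper opens to 85 mm and grips with 20 to 120 N. Pads are 22 mm wide; open, the fingers measure 114 mm over their backs; the gripper's body (76 mm by 85 mm) begins 54 mm behind the grasp point. The pads swing forward as they close: fully open they stand 13 mm farther back than shut.
Start: joints at [1.426, 0.255, 0.108, 0, -1.424, -0.285], TCP at [0.229, 0.5, 0.207] pointing down, gripper open.
Joint ranges: [-2.95, 2.95], [-1.21, 1.97], [-1.09, 1.5], [-2.87, 1.71], [-2.94, -0.07], [-3.05, 3.05]. Speed limits (rad/s): [2.57, 2.57, 3.14, 3.14, 3.14, 3.14].

### API

Orientations are given as a 3x3 rotation matrix whose columns are the frame's x, y, z axes.
In Python, from workcell import telemetry, grab_frame, r, spot_in, trace, spot_point gives the robot as it stands. The module is installed in compiled form; this text tells all that it offers.
- The arm moves only by the tool move_arm, never from a script. Its argument "plan" is a list that holds one entry, the list of rows, each a list of 5 numbers: the shift along the tool's x, y, z in m, then the turn about the tool's z in rad, then the closure, from -1 (fully open) to 1 (shut). In form: [[[dx, dy, dz, turn, grip], ...]]. A call has 1 to 12 rows; each row shifts and turns the commanded pose from where the row before left it, along the tool's axes as they then stand; what a row does not reach is not made up. A row lasts 1/12 s, in which the tool goes at most 41.7 mm and 7.16 degrees, less where a joint would pass 70% of its speed; a pose out of reach is approached as far as the arm can. A call is refused whole if a number of a shift passes 0.0417 or a number of a turn 0.125, either way. A call with a gripper value outside its range is refused whole. The fingers move at their own pace and stop on an object; "squeeze" is the grip in N (left out, the last holds). Time passes only in rows, so rows that do not move let the fingers close. It gives the time, the measured TCP pose, the force, the opening and the grip force at its end, in the units of the state.
- telemetry.state(): the state, without advancing time (a new reading comes with each control period).
- grab_frame(name): name is "scene" or "top" or "wrist"; returns a dict with "img" (400x640x3 uint8, blue, green, red), "vfov" (degrees; the focal length in pixels is half the picture's height over the tangent of half this angle, whatever the lens; pixels are square), "cx", "cy" (the principal point, pixels), "k1" (the pictures are not rectified: a ray, as slopes to the right and down, at radius r is drawn at 1 + k1 r^2 times it, then the intrinsics apply), "pose" (4x4, takes a point from camera to world coordinates); the wrist camera has in their place "hand_eye" (4x4, takes a point from camera to tool coordinates, whose origin is the TCP and whose axes are the flange's). Camera axes: x right, y down, z forward; pixel columns grow to the right and rows downward; lengths in m; the calibration is good to about 2 mm. A picture is of the moment at which its call begins: read the wrist's pose just before it. There is no depth.
- r.job_done(): hands the job in; it is judged then, once.
Trained networks look in a picture, given as the dict that the camera call returned (one of the last four; its "shot" number tells which), for a name from the list of things; names that differ only in an ending like _2 or _b are one class to them, and where a whole thing is asked for, a point or a joint stands for the part that bears it (a point fixed in the world has none). Each returns a list of dicts, best first, with "confidence" (0 to 1); they miss things now and then, are a little off and sometimes report something else, mostly with a low value. They report only what shows in the picture. A call takes as long as a camera call.
- spot_in(picture, target): "uv" ([column, row] in pixels, amid what is visible of it).
- trace(picture, target): "mask" (400x640 bool, what is visible of it) and "uv" ([column, row] in pixels, amid what is visible of it).
- spot_point(picture, target): "uv" ([column, row] in pixels: a listed point, or the origin of a listed thing).
The state is a dict: "time_s": time; "joint_pos": joint angles; "joint_velocities": joint speeds; "effort": joint torques, N m; "position": TCP position; "eef_rot": TCP orientation; "ft_force": force on the tool from outside, world axes, zero at the start; "wrist_torque": the same for the moment, N m; "gripper_width": opening from 0.0 (shut) to 1.0 (fully open); "grip_force": force on a finger pad.
Only numpy, scipy, OpenCV 4.12 (cv2) and the standard library are available. Lean on these libraries where they do the work, as an engineer would, in place of code of your own. Each camera call takes 0.05 s, during which the arm holds its last target. There are 200 camera calls.

### The job

The four blanks in the left tray are ground on one side: turn them all over at once with the turnover jig. Fold the empty right tray down face to face onto the loaded left one, swing the closed pair over together to the right until both rest flat, then swing the emptied left tray back flat to the left, so that every blank lies other side up, down in its slot of the right tray. Leave the oil bottle and the spanner as they are.

Things in the scene. Friction and masses are not known exactly. Their poses are not given: they have to be found in the camera images.
- jig: Turnover jig, fixed: grey base 150 (x) by 226 (y) by 12 mm, with two end cheeks at x = -81 and +81 mm (14 thick, 30 wide, 73 mm high) carrying a horizontal hinge rod. Two identical dark blue-grey pocketed trays hang on it like book covers. Origin: centre of its underside, on the machine plate. x axis: along the rod, roughly away from the robot; y: to the left tray's side; z up.
- hinge_mid (a point): Middle of the hinge rod, 60 mm above the machine plate, level with the trays' faces when flat; both trays turn about the jig's x axis through it. Each tray is 136 mm along the rod, 13 mm thick, reaches 16 to 108 mm from the axis and has four slots 6.5 mm deep.
- left_tray (a joint): Angle (rad) of the left tray, loaded at the start: 0 flat, face up, on the left (+y); 1.57 upright; 3.14 face down on the right; stops at 0 and 3.14. Stiff hinge (0.35 N m friction): stays where it is left, moves only as far as pushed. The trays lie face to face when left + right = 3.14; then swinging the one behind pushes the other ahead of it, or carries it.
- right_tray (a joint): Angle (rad) of the right tray, empty at the start: 0 flat, face up, on the right (-y); 1.57 upright; 3.14 folded face down onto the left tray. It starts part raised (0.15 to 1.3). Same stops and stiff hinge.
- left_tray_handle (a point): Centre of the left tray's red grip: sleeve 12 mm thick, 40 mm long, parallel to the hinge, on a U of 8 mm rod; 48 mm free between the U's legs, 32 mm clear to the tray edge. 146 mm from the hinge axis, 7.5 mm below the tray face (52.5 mm above the plate at angle 0), 36 mm to the robot's side (-x) of hinge_mid, so the closed trays' handles lie side by side.
- right_tray_handle (a point): Centre of the same red grip on the right tray: 146 mm from the hinge axis, 7.5 mm below the tray's face, 36 mm to the far side (+x) of hinge_mid. Each grip turns with its tray.
- blank_1_mid (a point): Centre of carbide tool blank 1, a square bar 77 mm long and 10 x 10 mm, bright ground at one end, 40 g; at the start it lies in the slot of the left tray whose centre line is 29 mm from the hinge axis. z axis: up at the start (its ground side), down once it has been turned over; y axis: along the bar, parallel to the hinge axis.
- blank_2_mid (a point): Centre of carbide tool blank 2, a square bar 77 mm long and 10 x 10 mm, bright ground at one end, 40 g; at the start it lies in the slot of the left tray whose centre line is 51 mm from the hinge axis. z axis: up at the start (its ground side), down once it has been turned over; y axis: along the bar, parallel to the hinge axis.
- blank_3_mid (a point): Centre of carbide tool blank 3, a square bar 77 mm long and 10 x 10 mm, bright ground at one end, 40 g; at the start it lies in the slot of the left tray whose centre line is 73 mm from the hinge axis. z axis: up at the start (its ground side), down once it has been turned over; y axis: along the bar, parallel to the hinge axis.
- blank_4_mid (a point): Centre of carbide tool blank 4, a square bar 77 mm long and 10 x 10 mm, bright ground at one end, 40 g; at the start it lies in the slot of the left tray whose centre line is 95 mm from the hinge axis. z axis: up at the start (its ground side), down once it has been turned over; y axis: along the bar, parallel to the hinge axis.
- oil_bottle_mid (a point): Bystander: cream plastic oil bottle with red spout, 53 mm across, 137 mm high, standing; this point is on its axis 40 mm up.
- spanner_mid (a point): Bystander: open-ended spanner 134 mm long, 37 mm wide, 9 mm high, lying; its middle.
- right_tray_mid (a point): Middle of the right tray's face, 62 mm from the hinge axis, 1 mm below the hinge plane when flat; axes as the jig's when the tray lies flat (z out of its face). Slot centre lines lie 33, 11, -11 and -33 mm from it in y (29, 51, 73, 95 mm from the hinge), running along x; a seated blank's centre is 1.5 mm below the face.

How it is judged:
On the way, in this order (a step that is already met when the one before it is completed fails the run):
1. The empty right tray is folded down face to face on the loaded left tray, which still lies flat (value of joint right_tray above 3.06 rad and value of joint left_tray below 0.08 rad), for 0.2 s.
2. The closed pair has been swung over together and lies flat on the right (value of joint left_tray above 3.06 rad and value of joint right_tray below 0.08 rad), for 0.2 s.
At the end, for the whole second after the job is handed in: Both trays lie flat and open (each within 0.08 rad of its stop, at rest); each of the four blanks lies other side up (within 0.19 rad), down in the right tray's slot at the same distance from the hinge as the slot it came from (within 4 mm across, 6 mm along, 3 mm in height) (value of joint each of left_tray, right_tray below 0.08 rad and velocity of joint left_tray between -0.05 and 0.05 rad/s and velocity of joint right_tray between -0.05 and 0.05 rad/s and x of blank_1_mid in the frame of right_tray_mid between -0.006 and 0.006 m and y of blank_1_mid in the frame of right_tray_mid between 0.029 and 0.037 m and z of blank_1_mid in the frame of right_tray_mid between -0.0045 and 0.0015 m and angle between each of blank_1_mid, blank_2_mid, blank_3_mid, blank_4_mid's own z axis and vertical above 2.95 rad and x of blank_2_mid in the frame of right_tray_mid between -0.006 and 0.006 m and y of blank_2_mid in the frame of right_tray_mid between 0.007 and 0.015 m and z of blank_2_mid in the frame of right_tray_mid between -0.0045 and 0.0015 m and x of blank_3_mid in the frame of right_tray_mid between -0.006 and 0.006 m and y of blank_3_mid in the frame of right_tray_mid between -0.015 and -0.007 m and z of blank_3_mid in the frame of right_tray_mid between -0.0045 and 0.0015 m and x of blank_4_mid in the frame of right_tray_mid between -0.006 and 0.006 m and y of blank_4_mid in the frame of right_tray_mid between -0.037 and -0.029 m and z of blank_4_mid in the frame of right_tray_mid between -0.0045 and 0.0015 m); the robot touches nothing.
It fails at once if The oil bottle is moved more than 30 mm or knocked over, or the spanner is moved more than 30 mm (distance of any of oil_bottle_mid, spanner_mid from where it was at the start of the episode above 0.03 m or angle between oil_bottle_mid's own z axis and vertical above 0.4 rad).
It also fails if it takes over 67 s, if anything falls off the work surface, if the arm or the gripper's body presses on something with over 40 N, if the wrist force passes 120 N, or if a joint passes its speed limit or range.

## Working session

There is one attempt and no reset: what is moved stays moved. The work goes in short steps, Python scripts to look and compute and a tool call to move; the robot and the scene stay as the last step left them, time stands still between calls to the robot, and variables do not carry over. Pictures are saved under pics/ and viewed, at most 10 in all, crops included, and the job is handed in when it is done.

Besides the shell and the picture viewer there is one more tool, called after "Emit:" by a JSON object that holds its "name" and its "arguments", one argument or row to a line. move_arm: Moves the arm, as the interface text tells. Its arguments: {"type":"object","properties":{"plan":{"type":"array","items":{"type":"array","items":{"type":"array","items":{"type":"number"}}}},"squeeze":{"type":"number"}},"required":["plan"]}

```bash
mkdir -p pics
cat > h.py <<'E'
import numpy as np, cv2
from workcell import telemetry, grab_frame, r, spot_in, trace, spot_point
def ray(f,uv,pose=None):
    P=np.array(f["pose"]) if pose is None else pose
    F=200/np.tan(np.radians(f["vfov"])/2)
    d=np.array([(uv[0]-f["cx"])/F,(uv[1]-f["cy"])/F]); s=d.copy()
    for _ in range(20): s=d/(1+f["k1"]*(s@s))
    v=P[:3,:3]@np.array([s[0],s[1],1]); return P[:3,3],v/np.linalg.norm(v)
def proj(f,X,pose=None):
    P=np.array(f["pose"]) if pose is None else pose
    F=200/np.tan(np.radians(f["vfov"])/2)
    p=P[:3,:3].T@(np.array(X)-P[:3,3]); s=p[:2]/p[2]; s=s*(1+f["k1"]*(s@s))
    return s*F+[f["cx"],f["cy"]]
def tri(rays):
    A=sum(np.eye(3)-np.outer(v,v) for o,v in rays); b=sum((np.eye(3)-np.outer(v,v))@o for o,v in rays)
    X=np.linalg.solve(A,b); return X,[np.linalg.norm(np.cross(X-o,v)) for o,v in rays]
def atz(f,uv,z):
    o,v=ray(f,uv); return o+v*(z-o[2])/v[2]
E
python3 - <<'E'
from h import *
S=telemetry.state(); print({k:np.round(v,3).tolist() for k,v in S.items()})
fs={n:grab_frame(n) for n in("scene","top")}
for n,f in fs.items():
    cv2.imwrite(f"pics/{n}0.png",f["img"]); print(n,f["vfov"],f["cx"],f["cy"],f["k1"],np.round(f["pose"],3).tolist())
for t in["jig","hinge_mid","left_tray_handle","right_tray_handle","right_tray_mid","blank_1_mid","oil_bottle_mid","spanner_mid"]:
    R=[]
    for n,f in fs.items():
        L=spot_point(f,t); print(t,n,[(np.round(d["uv"]).tolist(),round(d["confidence"],2)) for d in L[:4]])
        if L:R.append(ray(f,L[0]["uv"]))
    if len(R)==2: X,e=tri(R); print("  ",np.round(X,4),np.round(e,4))
E
```

```text
{'time_s': 0.0, 'joint_pos': [1.426, 0.256, 0.107, -0.0, -1.424, -0.285], 'joint_velocities': [-0.001, -0.0, 0.0, 0.0, 0.0, 0.001], 'effort': [-0.002, -38.664, 23.795, 5.365, -0.006, -0.0], 'position': [0.229, 0.499, 0.207], 'eef_rot': [[0.909, -0.417, -0.001], [-0.417, -0.909, -0.002], [0.0, 0.002, -1.0]], 'ft_force': [0.333, 0.158, -0.256], 'wrist_torque': [-0.045, 0.029, 0.057], 'grip_force': 0.0, 'gripper_width': 1.001}
scene 46.12600474438722 321.27983413157483 200.8078093779466 -0.11774620406475896 [[0.488, -0.497, 0.718, -0.482], [-0.873, -0.281, 0.399, -0.711], [0.003, -0.821, -0.571, 0.823], [0.0, 0.0, 0.0, 1.0]]
top 43.20929053972314 322.26465296740815 187.69318502024996 -0.009350102303643634 [[0.016, -0.995, 0.097, 0.352], [-1.0, -0.017, -0.004, -0.176], [0.006, -0.097, -0.995, 1.559], [0.0, 0.0, 0.0, 1.0]]
jig scene [([306.0, 207.0], 0.74)]
jig top [([304.0, 195.0], 0.98)]
   [ 0.4778 -0.1276  0.0198] [0.0007 0.0007]
hinge_mid scene [([306.0, 198.0], 0.75)]
hinge_mid top [([305.0, 194.0], 0.62)]
   [ 0.4777 -0.1304  0.0554] [0.0015 0.0015]
left_tray_handle scene [([260.0, 189.0], 0.76)]
left_tray_handle top []
right_tray_handle scene [([356.0, 202.0], 0.97), ([259.0, 186.0], 0.46)]
right_tray_handle top [([355.0, 188.0], 0.78)]
   [ 0.4951 -0.2796  0.0803] [0.0002 0.0002]
right_tray_mid scene [([321.0, 200.0], 0.78)]
right_tray_mid top [([320.0, 194.0], 0.79)]
   [ 0.4789 -0.1757  0.062 ] [0.0009 0.0009]
blank_1_mid scene [([299.0, 192.0], 0.6)]
blank_1_mid top [([296.0, 192.0], 0.58), ([270.0, 189.0], 0.29)]
   [ 0.4833 -0.1025  0.0632] [0.0012 0.0012]
oil_bottle_mid scene [([468.0, 250.0], 0.82), ([285.0, 190.0], 0.19)]
oil_bottle_mid top [([463.0, 194.0], 0.78), ([296.0, 194.0], 0.38)]
   [ 0.4868 -0.6046  0.0471] [0.0019 0.0019]
spanner_mid scene [([191.0, 191.0], 0.54)]
spanner_mid top [([185.0, 220.0], 0.67)]
   [0.3928 0.241  0.0046] [0.0038 0.0038]
```

View pics/scene0.png

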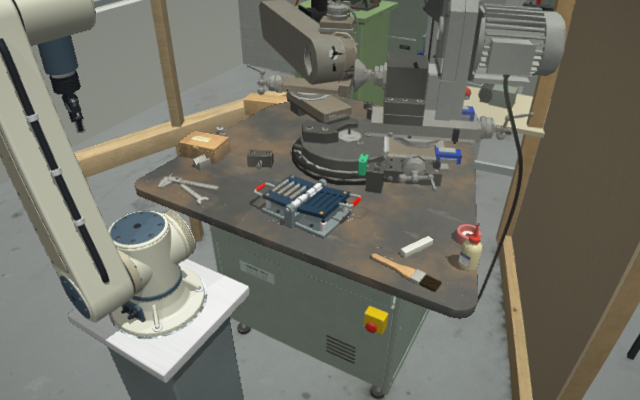

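View pics/top0.png

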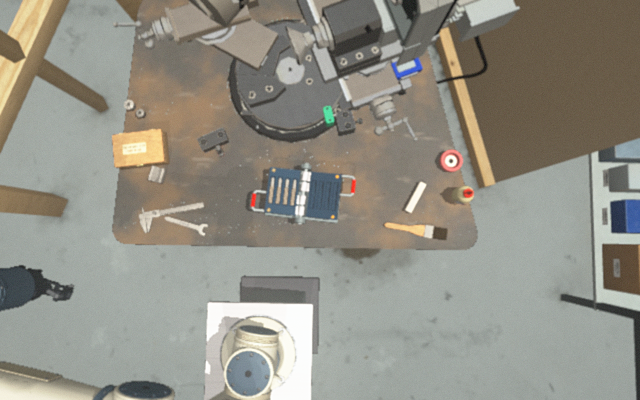

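The pictures show the jig near the middle: left grip at about (254,200) top and (262,187) scene, right grip at (353,186) top and (356,201) scene. The spanner is left at (185,220) top and the bottle far right at (463,194) top. The right tray is only slightly raised.

```bash
cat >> h.py <<'E'
def red(f,uv,w=18):
    im=f["img"].astype(int); m=(im[...,2]>110)&(im[...,1]<0.5*im[...,2])&(im[...,0]<0.5*im[...,2])
    b=np.zeros_like(m); u,v=int(uv[0]),int(uv[1]); b[max(v-w,0):v+w,max(u-w,0):u+w]=1; ys,xs=np.nonzero(m&b)
    return np.array([xs.mean(),ys.mean()]),len(xs)
def handle(p,side,a): # p: x,y,yaw ; hinge height 0.06 ; a tray angle
    s=1 if side=="L" else -1
    lx=-0.036*s; rr,n=0.146,-0.0075
    ly=s*(rr*np.cos(a)-n*np.sin(a)); lz=0.06+rr*np.sin(a)+n*np.cos(a)
    c,q=np.cos(p[2]),np.sin(p[2]); return np.array([p[0]+c*lx-q*ly,p[1]+q*lx+c*ly,lz])
E
python3 - <<'E'
from h import *
from scipy.optimize import least_squares
s=grab_frame("scene"); t=grab_frame("top")
obs=[]
for f,uL,uR,h in((s,(262,187),(356,201),(306,198)),(t,(254,200),(353,186),(305,194))):
    for side,u in(("L",uL),("R",uR)):
        c,n=red(f,u,12); print(side,c,n); obs.append((f,side,c))
    obs.append((f,"H",np.array(h)))
print([tri([ray(s,obs[i][2]),ray(t,obs[i+3][2])]) for i in(0,1)])
def res(p):
    o=[]
    for f,k,c in obs:
        X=handle(p,k,0 if k=="L" else p[3]) if k!="H" else [p[0],p[1],.06]
        o+=list((proj(f,X)-c)*(.2 if k=="H" else 1))
    return o
q=least_squares(res,[.478,-.128,0,.2]); print(q.x,np.round(q.fun,2))
print(handle(q.x,"L",0),handle(q.x,"R",q.x[3]))
E
```

```text
L [260.16216216 186.48648649] 37
R [356.02439024 200.6097561 ] 41
L [253.04 199.64] 50
R [352.96153846 186.        ] 52
[(array([0.4593617 , 0.02272851, 0.05515083]), [np.float64(0.0010876374387948013), np.float64(0.0010876374387948401)]), (array([ 0.50288268, -0.27364495,  0.07839655]), [np.float64(0.0011435245893863949), np.float64(0.0011435245893863235)])]
[ 0.48140444 -0.12568726 -0.09976771  0.17774964] [-0.28  0.58 -0.45  0.03  0.01 -0.56  0.28 -0.4   0.32 -0.15 -0.36 -0.25]
[0.46012539 0.02317242 0.0525    ] [ 0.50278053 -0.27357752  0.07843318]
```

Emit:
{"name": "move_arm", "arguments": {
  "plan": [
    [[0,0,0,-0.11,0.25],[0,0,0,-0.11,0.25],[0,0,0,-0.11,0.25],[0.0146,0.031,0,0,0.25],[0.0146,0.031,0,0,0.25],[0.0146,0.031,0,0,0.25],[0.0146,0.031,0,0,0.25],[0.0146,0.031,0,0,0.25],[0.0146,0.031,0,0,0.25],[0.0146,0.031,0,0,0.25],[0.0146,0.031,0,0,0.25],[0.0146,0.031,0,0,0.25]]
  ],
  "squeeze": 40
}}

```text
time_s: 2.0
position: [0.3323, 0.2077, 0.2078]
eef_rot: [[0.995, -0.099, 0.001], [-0.099, -0.995, 0.001], [0.001, -0.001, -1.0]]
ft_force: [1.3, 0.3, 0.7]
gripper_width: 0.378
grip_force: 0.0
```

Emit:
{"name": "move_arm", "arguments": {
  "plan": [
    [[0.0146,0.031,0,0,0.25],[0.0146,0.031,0,0,0.25],[0.0146,0.031,0,0,0.25],[0.0146,0.031,0,0,0.25],[0.0146,0.031,0,0,0.25],[0.0146,0.031,0,0,0.25],[0.0146,0.031,0,0,0.25],[0.0146,0.031,0,0,0.25],[0.0146,0.031,0,0,0.25],[0.0146,0.031,0,0,0.25],[0.0146,0.031,0,0,0.25],[0,0,0,0,0.25]]
  ]
}}

```text
time_s: 3.0
position: [0.4588, -0.1505, 0.2068]
eef_rot: [[0.995, -0.104, -0.001], [-0.104, -0.995, -0.001], [-0.001, 0.002, -1.0]]
ft_force: [0.5, 0.2, 0.5]
gripper_width: 0.376
grip_force: 0.0
```

```bash
cat >> h.py <<'E'
def wpose(S,f):
    T=np.eye(4); T[:3,:3]=S["eef_rot"]; T[:3,3]=S["position"]; return T@np.array(f["hand_eye"])
def need(S,X): # tool-axes shift that brings grasp point to X
    R=np.array(S["eef_rot"]); return R.T@(np.array(X)-np.array(S["position"]))-[0,0,0.019]
E
python3 - <<'E'
from h import *
S=telemetry.state(); f=grab_frame("wrist"); P=wpose(S,f)
print(S["time_s"],S["position"],np.round(S["eef_rot"],3).tolist(),S["gripper_width"],S["joint_pos"])
cv2.imwrite("pics/w1.png",f["img"])
p=[.4814,-.1257,-.0998]
for n,X in(("R",handle(p,"R",.178)),("L",handle(p,"L",0)),("hinge",[p[0],p[1],.06])): print(n,X,proj(f,X,P))
for t in("right_tray_handle","hinge_mid"): print([(d["uv"],d["confidence"]) for d in spot_point(f,t)][:3])
print(need(S,handle(p,"R",.178)))
E
```

```text
3.0 [ 0.45876293 -0.15046914  0.20679606] [[0.995, -0.104, -0.001], [-0.104, -0.995, -0.001], [-0.001, 0.002, -1.0]] 0.376288167514976 [ 0.00983462  0.12231944 -0.05968084  0.00151134 -1.39007774  1.45648737]
R [ 0.50277177 -0.27358636  0.07846948] [435.11737311 128.84045444]
L [0.46012576 0.02316036 0.0525    ] [179.09124583 188.94698796]
hinge [0.4814, -0.1257, 0.06] [297.99563601 160.18750711]
[([434.2, 127.5], 0.73)]
[([299.1, 161.8], 0.98)]
[0.0567177  0.11766355 0.10945516]
```

View pics/w1.png

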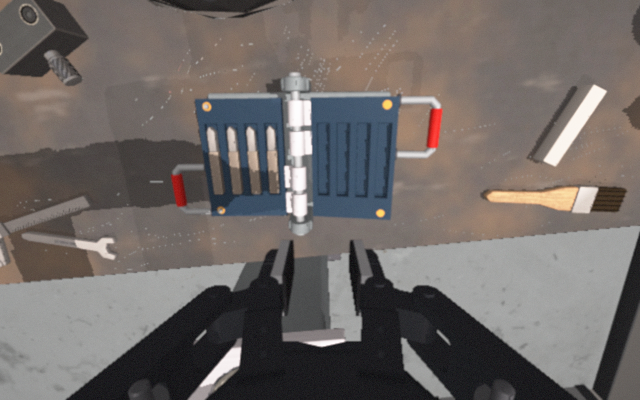

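The wrist view shows the right grip at (434,128) and the hinge at (298,160), which agrees with the fitted model. I'll move over the right grip and go down partway.

Emit:
{"name": "move_arm", "arguments": {
  "plan": [
    [[0.0142,0.0294,0,0,0.25],[0.0142,0.0294,0,0,0.25],[0.0142,0.0294,0,0,0.25],[0.0142,0.0294,0,0,0.25],[0,0,0,0,0.25],[0,0,0.02,0,0.25],[0,0,0.02,0,0.25],[0,0,0.02,0,0.25],[0,0,0,0,0.25],[0,0,0,0,0.25]]
  ]
}}

```text
time_s: 3.98
position: [0.5024, -0.2676, 0.1475]
eef_rot: [[0.995, -0.098, -0.002], [-0.098, -0.995, 0.0], [-0.002, 0.0, -1.0]]
ft_force: [1.1, -0.4, 1.3]
gripper_width: 0.377
grip_force: 0.0
```

Run:
```python
from h import *
S=telemetry.state(); f=grab_frame("wrist"); P=wpose(S,f)
print(S["position"],np.round(S["eef_rot"],3).tolist())
X=handle([.4814,-.1257,-.0998],"R",.178); uv=proj(f,X,P); print(uv)
print(red(f,uv,45)); print(need(S,X)); cv2.imwrite("pics/w2.png",f["img"])
o,v=ray(f,red(f,uv,45)[0],P); Y=o+v*(X[2]-o[2])/v[2]; print(X,Y,need(S,Y))
```

```text
[ 0.50235034 -0.26755163  0.14746074] [[0.995, -0.098, -0.002], [-0.098, -0.995, 0.0], [-0.002, 0.0, -1.0]]
[328.59846436 198.21729278]
(array([328.00925926, 196.96851852]), 540)
[0.00112737 0.00596376 0.0499895 ]
[ 0.50277177 -0.27358636  0.07846948] [ 0.50400718 -0.27316617  0.07846948] [0.0023157  0.00542463 0.04998748]
```

Emit:
{"name": "move_arm", "arguments": {
  "plan": [
    [[0.001,0.003,0,0,0.25],[0.001,0.003,0,0,0.25],[0,0,0.0165,0,0.25],[0,0,0.0165,0,0.25],[0,0,0.0165,0,0.25],[0,0,0,0,0.25],[0,0,0,0,1],[0,0,0,0,1],[0,0,0,0,1],[0,0,0,0,1],[0,0,0,0,1]]
  ],
  "squeeze": 30
}}

```text
time_s: 4.95
position: [0.5046, -0.2751, 0.0989]
eef_rot: [[0.995, -0.1, 0.001], [-0.1, -0.995, -0.0], [0.002, 0.0, -1.0]]
ft_force: [-1.1, -0.3, 0.2]
gripper_width: -0.001
grip_force: 0.0
```

```bash
cat >> h.py <<'E'
def arc(a0,a1,n,side): # rows (dy,dz) in tool axes, tool y = -jig y
    a=np.linspace(a0,a1,n+1); s=1 if side=="R" else -1
    y=s*(0.146*np.cos(a)+0.0075*np.sin(a)); z=0.146*np.sin(a)-0.0075*np.cos(a)
    return np.round(np.c_[np.diff(y),-np.diff(z)],4).tolist()
E
python3 - <<'E'
from h import *
S=telemetry.state(); X=handle([.4814,-.1257,-.0998],"R",.178); print(need(S,X))
A=arc(.178,3.12,32,"R"); print(A)
E
```

```text
[-0.00199928 -0.00128537  0.00140283]
[[-0.0023, -0.0132], [-0.0035, -0.013], [-0.0047, -0.0126], [-0.0058, -0.0121], [-0.0069, -0.0115], [-0.0079, -0.0108], [-0.0089, -0.0101], [-0.0098, -0.0092], [-0.0106, -0.0083], [-0.0113, -0.0073], [-0.0119, -0.0062], [-0.0124, -0.0051], [-0.0129, -0.0039], [-0.0132, -0.0027], [-0.0134, -0.0015], [-0.0134, -0.0003], [-0.0134, 0.001], [-0.0133, 0.0022], [-0.013, 0.0034], [-0.0126, 0.0046], [-0.0122, 0.0057], [-0.0116, 0.0068], [-0.0109, 0.0079], [-0.0101, 0.0088], [-0.0093, 0.0097], [-0.0083, 0.0105], [-0.0073, 0.0112], [-0.0063, 0.0119], [-0.0052, 0.0124], [-0.004, 0.0128], [-0.0028, 0.0131], [-0.0016, 0.0133]]
```

The sign of my grasp-point offset was wrong, so the fingers shut 39 mm too high and touched nothing. I'll reopen and go down the rest.

```bash
sed -i 's/-\[0,0,0.019\]/+[0,0,0.019]/' h.py; grep -n "0.019\]" h.py
```

```text
31:    R=np.array(S["eef_rot"]); return R.T@(np.array(X)-np.array(S["position"]))+[0,0,0.019]
```

Emit:
{"name": "move_arm", "arguments": {
  "plan": [
    [[0,0,0,0,0.25],[0,0,0,0,0.25],[-0.001,-0.001,0,0,0.25],[0,0,0,0,0.25],[0,0,0.013,0,0.25],[0,0,0.013,0,0.25],[0,0,0.012,0,0.25],[0,0,0,0,0.25]]
  ]
}}

```text
time_s: 5.62
position: [0.5015, -0.273, 0.0574]
eef_rot: [[0.995, -0.1, -0.004], [-0.1, -0.995, 0.002], [-0.005, -0.002, -1.0]]
ft_force: [-0.7, 0.6, 0.2]
gripper_width: 0.375
grip_force: 0.0
```

Emit:
{"name": "move_arm", "arguments": {
  "plan": [
    [[0,0,0,0,1],[0,0,0,0,1],[0,0,0,0,1],[0,0,0,0,1]]
  ]
}}

```text
time_s: 5.95
position: [0.5038, -0.274, 0.0609]
eef_rot: [[0.995, -0.1, 0.001], [-0.1, -0.995, -0.001], [0.002, 0.0, -1.0]]
ft_force: [0.1, 0.8, -0.2]
gripper_width: -0.004
grip_force: 0.0
```

Run:
```python
from h import *
S=telemetry.state(); print(S["gripper_width"],S["grip_force"],S["position"],S["ft_force"],need(S,handle([.4814,-.1257,-.0998],"R",.178)))
```

```text
-0.0040844010865339776 0.0 [ 0.50375819 -0.27396655  0.06085416] [ 0.05725975  0.81052822 -0.20027284] [-0.00099292 -0.00027382  0.00138307]
```

Run:
```python
from h import *
f=grab_frame("wrist"); g=grab_frame("scene"); 
cv2.imwrite("pics/c3.png",np.vstack([f["img"][60:340,100:540],cv2.resize(g["img"][150:250,220:420],(440,220),interpolation=cv2.INTER_CUBIC)]))
```

```text
(no output)
```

View pics/c3.png

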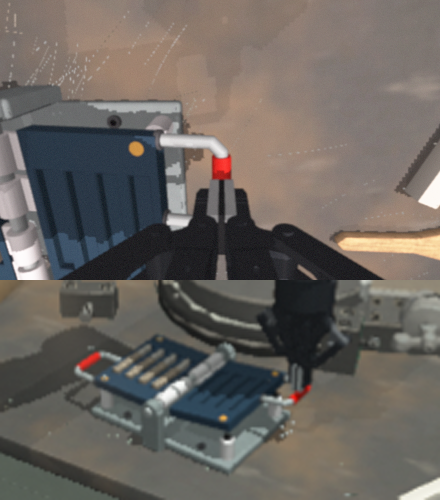

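Run:
```python
from h import *
S=telemetry.state(); f=grab_frame("wrist"); P=wpose(S,f); g=grab_frame("scene"); t=grab_frame("top")
p=[.4814,-.1257,-.0998]; X=handle(p,"R",.178); ux=np.array([np.cos(p[2]),np.sin(p[2]),0])
out=[]
for f2,PP,u,w in((f,P,(320,240),45),(g,None,(356,201),12),(t,None,(353,186),12)):
    print(red(f2,u,w), proj(f2,X,PP))
    im=f2["img"]; k=6 if f2 is f else 16; c=proj(f2,X,PP); h=300//k//1; x0,y0=int(c[0])-h//1//1,int(c[1])-h//2
    cr=cv2.resize(im[y0:y0+h,int(c[0])-h//2:int(c[0])-h//2+h],None,fx=k,fy=k,interpolation=cv2.INTER_NEAREST)[:288,:288].copy()
    for q,col in((X+.02*ux,(0,255,0)),(X-.02*ux,(0,255,0)),(S["position"],(255,255,0)),(S["position"]+[0,0,.019],(255,0,255))):
        a=(proj(f2,q,PP)-[int(c[0])-h//2,y0]+.5)*k; cv2.circle(cr,tuple(int(v) for v in a),4,col,-1)
    out.append(cr)
cv2.imwrite("pics/c4.png",np.hstack(out)[:, :800])
```

```text
(array([321.25235849, 227.66981132]), 424) [321.96097999 248.40248817]
(array([355.54166667, 201.83333333]), 24) [355.57886541 200.63168832]
(array([nan, nan]), 0) [353.28773884 185.85577117]h.py:22: RuntimeWarning: Mean of empty slice.
  return np.array([xs.mean(),ys.mean()]),len(xs)
  ret = ret.dtype.type(ret / rcount)
```

View pics/c4.png

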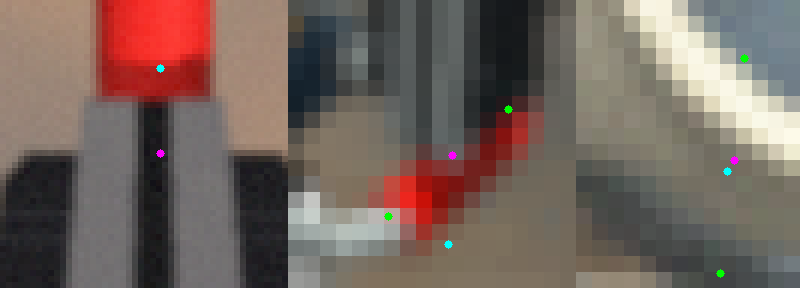

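Emit:
{"name": "move_arm", "arguments": {
  "plan": [
    [[0,0,-0.03,0,1],[0,0,-0.03,0,1],[0,0,-0.03,0,1],[0,0,0,0,0.25],[0,0,0,0,0.25],[0,0,0,0,0.25]]
  ]
}}

```text
time_s: 6.7
position: [0.503, -0.2735, 0.1495]
eef_rot: [[0.995, -0.1, -0.0], [-0.1, -0.995, 0.001], [-0.0, -0.001, -1.0]]
ft_force: [-0.0, 0.2, -0.8]
gripper_width: 0.379
grip_force: 0.0
```

Run:
```python
from h import *
S=telemetry.state(); f=grab_frame("wrist"); P=wpose(S,f); g=grab_frame("scene"); t=grab_frame("top")
p=[.4814,-.1257,-.0998]; print(S["position"],S["gripper_width"]); print(np.round(f["hand_eye"],3).tolist())
for a in(0,.05,.1,.178): 
    X=handle(p,"R",a); print(a,X,proj(f,X,P),proj(g,X),proj(t,X))
X=handle(p,"R",.1)
print(red(f,proj(f,X,P),50),red(g,proj(g,X),12))
print(tri([ray(f,red(f,proj(f,X,P),50)[0],P),ray(g,red(g,proj(g,X),12)[0])]))
# where do the fingertips show in the wrist picture?
for d in(0,-.019): print(proj(f,S["position"]+np.array(S["eef_rot"])@[0,0,d],P))
cv2.imwrite("pics/c5.png",np.hstack([f["img"][100:340,170:470],cv2.resize(g["img"][140:220,310:410],(300,240),interpolation=cv2.INTER_CUBIC)]))
```

```text
[ 0.50296803 -0.27348061  0.1495475 ] 0.37860505998571087
[[-0.0, -0.946, -0.324, 0.083], [1.0, -0.0, -0.001, -0.001], [0.0, -0.324, 0.946, -0.166], [0.0, 0.0, 0.0, 1.0]]
0 [ 0.50267424 -0.27456036  0.0525    ] [323.06826106 190.17814394] [355.45837469 208.32647841] [353.03458623 186.76096559]
0.05 [ 0.50265508 -0.27475178  0.05980633] [323.30746413 192.44508552] [355.63452943 206.2343831 ] [353.26062944 186.52759814]
0.1 [ 0.50267231 -0.27457962  0.06711315] [323.17338312 194.83168838] [355.70012413 204.08509873] [353.3666623  186.27769368]
0.178 [ 0.50277177 -0.27358636  0.07846948] [322.14729476 198.80131497] [355.57886541 200.63168832] [353.28773884 185.85577117]
(array([321.97175141, 197.47645951]), 531) (array([356.02439024, 200.6097561 ]), 41)
(array([ 0.50404216, -0.27392778,  0.07800345]), [np.float64(0.0004118300015837612), np.float64(0.00041183000158394003)])
[322.21007464 233.89714113]
[322.31047415 248.1466441 ]
```

View pics/c5.png

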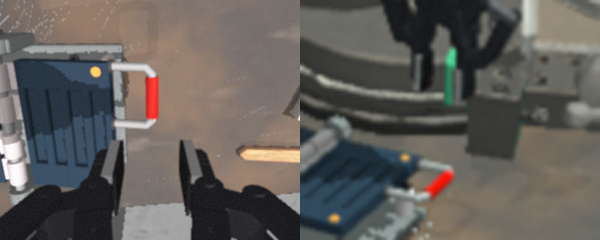

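The tray has not moved: its grip is still at z≈0.078. In the scene view the fingertips sit about 20 mm above the reported TCP, so they shut above the sleeve. I'll go about 20 mm deeper, where there is still clearance.

Emit:
{"name": "move_arm", "arguments": {
  "plan": [
    [[0,0,0.022,0,0.25],[0,0,0.022,0,0.25],[0,0,0.022,0,0.25],[0,0,0.022,0,0.25],[0,0,0.02,0,0.25],[0,0,0,0,0.25],[0,0,0,0,1],[0,0,0,0,1],[0,0,0,0,1],[0,0,0,0,1],[0,0,0,0,1]]
  ]
}}

```text
time_s: 7.77
position: [0.5036, -0.274, 0.0428]
eef_rot: [[0.995, -0.099, 0.001], [-0.099, -0.995, -0.001], [0.001, 0.0, -1.0]]
ft_force: [-1.2, -0.1, -0.2]
gripper_width: 0.12
grip_force: 30.2
```

The sleeve is held, so I'll swing the right tray over.

Emit:
{"name": "move_arm", "arguments": {
  "plan": [
    [[0,-0.0023,-0.0132,0,1],[0,-0.0035,-0.013,0,1],[0,-0.0047,-0.0126,0,1],[0,-0.0058,-0.0121,0,1],[0,-0.0069,-0.0115,0,1],[0,-0.0079,-0.0108,0,1],[0,-0.0089,-0.0101,0,1],[0,-0.0098,-0.0092,0,1],[0,0,0,0,1]]
  ]
}}

```text
time_s: 8.52
position: [0.5083, -0.227, 0.1394]
eef_rot: [[0.995, -0.099, 0.003], [-0.099, -0.995, -0.007], [0.004, 0.007, -1.0]]
ft_force: [-6.8, -7.5, 10.6]
gripper_width: 0.124
grip_force: 30.5
```

Run:
```python
from h import *
S=telemetry.state(); f=grab_frame("wrist"); g=grab_frame("scene")
print(S["position"],S["gripper_width"],S["grip_force"],S["ft_force"],S["wrist_torque"])
a=.178+8*2.942/32; print(a,need(S,handle([.4814,-.1257,-.0998],"R",a)))
cv2.imwrite("pics/c6.png",np.hstack([f["img"][60:340,170:470],cv2.resize(g["img"][120:230,260:410],(382,280),interpolation=cv2.INTER_CUBIC)]))
```

```text
[ 0.50832169 -0.22701597  0.13941035] 0.12387606918174236 30.517774522304535 [-6.81264752 -7.45349606 10.60063897] [-3.03656424e+00  2.41892833e+00 -2.71667665e-03]
0.9135 [-0.00076524 -0.00276972 -0.01261083]
```

View pics/c6.png

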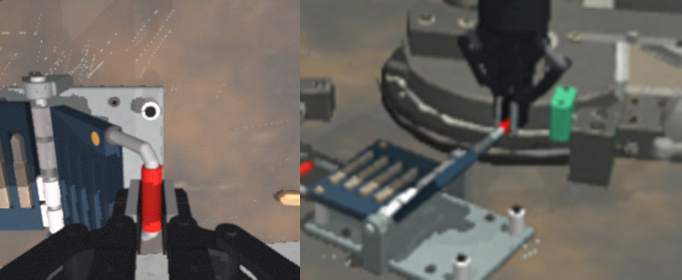

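The tray follows the gripper: the red sleeve sits between the pads and the tray is up at roughly 50°. The force points radially outward, so I'll ease out 2 mm and carry on.

Emit:
{"name": "move_arm", "arguments": {
  "plan": [
    [[-0.001,0.001,-0.002,0,1],[0,-0.0106,-0.0083,0,1],[0,-0.0113,-0.0073,0,1],[0,-0.0119,-0.0062,0,1],[0,-0.0124,-0.0051,0,1],[0,-0.0129,-0.0039,0,1],[0,-0.0132,-0.0027,0,1],[0,-0.0134,-0.0015,0,1],[0,-0.0134,-0.0003,0,1],[0,-0.0134,0.001,0,1],[0,-0.0133,0.0022,0,1]]
  ]
}}

```text
time_s: 9.53
position: [0.5201, -0.101, 0.1723]
eef_rot: [[0.995, -0.099, 0.004], [-0.099, -0.995, -0.003], [0.004, 0.003, -1.0]]
ft_force: [-4.4, -2.1, 6.8]
gripper_width: 0.124
grip_force: 32.2
```

Emit:
{"name": "move_arm", "arguments": {
  "plan": [
    [[0,-0.013,0.0034,0,1],[0,-0.0126,0.0046,0,1],[0,-0.0122,0.0057,0,1],[0,-0.0116,0.0068,0,1],[0,-0.0109,0.0079,0,1],[0,-0.0101,0.0088,0,1],[0,-0.0093,0.0097,0,1],[0,-0.0083,0.0105,0,1]]
  ]
}}

```text
time_s: 10.2
position: [0.5283, -0.0116, 0.1107]
eef_rot: [[0.995, -0.099, 0.0], [-0.099, -0.995, 0.0], [0.0, -0.0, -1.0]]
ft_force: [-2.4, -2.4, 2.6]
gripper_width: 0.126
grip_force: 34.8
```

Run:
```python
from h import *
S=telemetry.state(); f=grab_frame("wrist"); P=wpose(S,f)
print(S["position"],S["gripper_width"],S["grip_force"],S["ft_force"],S["wrist_torque"])
a=.178+26*2.942/32; X=handle([.4814,-.1257,-.0998],"R",a); print(a,X,need(S,X),red(f,proj(f,X,P),50),proj(f,X,P))
cv2.imwrite("pics/c7.png",f["img"])
```

```text
[ 0.52826919 -0.01160947  0.1107488 ] 0.12571312747935748 34.81355845928192 [-2.41903103 -2.36805043  2.60546517] [-1.17974056  0.96810047  0.08198115]
2.568375 [ 0.5290371  -0.0112811   0.14548258] [ 0.00073545 -0.00040501 -0.01573367] (array([321.21584906, 264.44679245]), 1325) [321.67162615 261.33066684]
```

Emit:
{"name": "move_arm", "arguments": {
  "plan": [
    [[0,-0.0073,0.0112,0,1],[0,-0.0063,0.0119,0,1],[0,-0.0052,0.0124,0,1],[0,-0.004,0.0128,0,1],[0,-0.0028,0.0131,0,1],[0,-0.0016,0.0133,0,1],[0,0,0.003,0,1],[0,0,0.002,0,1],[0,0,0,0,1],[0,0,0,0,1]]
  ]
}}

```text
time_s: 11.08
position: [0.5308, 0.016, 0.0308]
eef_rot: [[0.995, -0.1, -0.001], [-0.1, -0.995, 0.002], [-0.001, -0.002, -1.0]]
ft_force: [-1.5, 5.5, -3.1]
gripper_width: 0.124
grip_force: 37.1
```

Run:
```python
from h import *
S=telemetry.state(); f=grab_frame("wrist"); P=wpose(S,f)
print(S["position"],S["gripper_width"],S["ft_force"])
for a in (3.0,3.06,3.1416): X=handle([.4814,-.1257,-.0998],"R",a); print(a,X,need(S,X),proj(f,X,P))
print(red(f,proj(f,X,P),50))
```

```text
[0.53075016 0.01596799 0.03084865] 0.12443538864240643 [-1.54933317  5.50218805 -3.11071701]
3.0 [0.53151646 0.01347972 0.08802846] [ 0.00095214  0.00227413 -0.03818594] [327.44438856 286.94923632]
3.06 [0.5316582  0.01489516 0.07937436] [ 0.00096014  0.00087048 -0.02952877] [324.265385   275.98198843]
3.1416 [0.5317675  0.01598674 0.06749893] [ 0.00097178 -0.00020067 -0.01765097] [322.05472943 262.88403455]
(array([320.96388102, 267.87322946]), 1412)
```

Emit:
{"name": "move_arm", "arguments": {
  "plan": [
    [[0,0,0.002,0,1],[0,0,0.002,0,1],[0,0,0,0,1],[0,0,0,0,1]]
  ]
}}

```text
time_s: 11.47
position: [0.531, 0.016, 0.0285]
eef_rot: [[0.995, -0.1, 0.0], [-0.1, -0.995, 0.002], [0.0, -0.002, -1.0]]
ft_force: [-6.4, 6.8, 8.9]
gripper_width: 0.123
grip_force: 38.2
```

The force reversed, so the tray is at its stop. I'll release, rise and look at both grips.

Emit:
{"name": "move_arm", "arguments": {
  "plan": [
    [[0,0,0,0,0.25],[0,0,0,0,0.25],[0,0,0,0,0.25],[0,0,-0.03,0,0.25],[0,0,-0.03,0,0.25],[0,0,-0.03,0,0.25],[-0.036,0,0,0,0.25],[-0.036,0,0,0,0.25],[0,0,0,0,0.25],[0,0,0,0,0.25]]
  ]
}}

```text
time_s: 12.3
position: [0.4582, 0.0216, 0.1178]
eef_rot: [[0.995, -0.099, 0.001], [-0.099, -0.995, 0.0], [0.001, -0.0, -1.0]]
ft_force: [0.8, -0.5, 0.6]
gripper_width: 0.369
grip_force: 0.0
```

Run:
```python
from h import *
S=telemetry.state(); f=grab_frame("wrist"); P=wpose(S,f); g=grab_frame("scene"); p=[.4814,-.1257,-.0998]
print(S["position"],S["gripper_width"],S["ft_force"])
for s,a in(("R",3.1416),("R",3.0),("L",0)): X=handle(p,s,a); u=proj(f,X,P); print(s,X,need(S,X),u,red(f,u,40),proj(g,X),red(g,proj(g,X),10))
cv2.imwrite("pics/c8.png",np.hstack([f["img"][:,120:520],cv2.resize(g["img"][120:230,220:370],(400,293),interpolation=cv2.INTER_CUBIC)[:400]]) if 0 else f["img"])
```

```text
[0.45819227 0.02157589 0.11783962] 0.3691103177224131 [ 0.79580369 -0.53721703  0.56807623]
R [0.5317675  0.01598674 0.06749893] [ 0.07373812 -0.00171265  0.06938348] [319.80381249 115.11333447] (array([319.22358176, 115.55283648]), 899) [274.90346802 172.57859808] (array([275.10526316, 171.92105263]), 38)
R [0.53151646 0.01347972 0.08802846] [0.07374838 0.00080226 0.04885338] [323.34238722 116.44405732] (array([319.22358176, 115.55283648]), 899) [275.19268883 167.09628602] (array([275.10526316, 171.92105263]), 38)
L [0.46012576 0.02316036 0.0525    ] [ 0.00172952 -0.00175337  0.08434102] [319.99982523 198.92927724] (array([319.77083333, 200.32986111]), 576) [259.89015923 187.06673634] (array([260.18421053, 186.52631579]), 38)
```

View pics/c8.png

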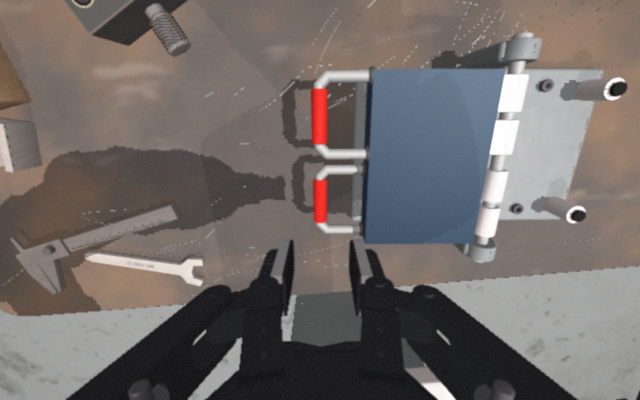

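Both grips are in view: right folded at (319,116), left flat at (320,200), matching the model for closed trays. Now I'll grip the left one.

Emit:
{"name": "move_arm", "arguments": {
  "plan": [
    [[0.001,-0.0017,0.02,0,0.25],[0,0,0.02,0,0.25],[0,0,0.02,0,0.25],[0,0,0.018,0,0.25],[0,0,0.018,0,0.25],[0,0,0,0,0.25],[0,0,0,0,0.25],[0,0,0,0,1],[0,0,0,0,1],[0,0,0,0,1],[0,0,0,0,1]]
  ],
  "squeeze": 50
}}

```text
time_s: 13.32
position: [0.4619, 0.0227, 0.0228]
eef_rot: [[0.995, -0.099, 0.002], [-0.099, -0.995, -0.001], [0.003, 0.001, -1.0]]
ft_force: [2.4, -4.9, -0.6]
gripper_width: 0.113
grip_force: 48.7
```

Run:
```python
from h import *
S=telemetry.state(); print(need(S,handle([.4814,-.1257,-.0998],"L",0)))
for r_ in arc(0,3.12,40,"L"): print([0]+r_+[0,1],end=", ")
```

```text
[-0.00170954 -0.00026297 -0.01069705]
[0, -0.0001, -0.0114, 0, 1], [0, 0.0007, -0.0114, 0, 1], [0, 0.0016, -0.0113, 0, 1], [0, 0.0025, -0.0111, 0, 1], [0, 0.0034, -0.0109, 0, 1], [0, 0.0042, -0.0106, 0, 1], [0, 0.005, -0.0102, 0, 1], [0, 0.0058, -0.0098, 0, 1], [0, 0.0065, -0.0093, 0, 1], [0, 0.0073, -0.0088, 0, 1], [0, 0.0079, -0.0082, 0, 1], [0, 0.0085, -0.0076, 0, 1], [0, 0.0091, -0.0069, 0, 1], [0, 0.0096, -0.0061, 0, 1], [0, 0.0101, -0.0054, 0, 1], [0, 0.0104, -0.0046, 0, 1], [0, 0.0108, -0.0037, 0, 1], [0, 0.011, -0.0029, 0, 1], [0, 0.0112, -0.002, 0, 1], [0, 0.0113, -0.0012, 0, 1], [0, 0.0114, -0.0003, 0, 1], [0, 0.0114, 0.0006, 0, 1], [0, 0.0113, 0.0015, 0, 1], [0, 0.0111, 0.0024, 0, 1], [0, 0.0109, 0.0032, 0, 1], [0, 0.0106, 0.0041, 0, 1], [0, 0.0103, 0.0049, 0, 1], [0, 0.0099, 0.0057, 0, 1], [0, 0.0094, 0.0064, 0, 1], [0, 0.0089, 0.0072, 0, 1], [0, 0.0083, 0.0078, 0, 1], [0, 0.0077, 0.0084, 0, 1], [0, 0.007, 0.009, 0, 1], [0, 0.0062, 0.0095, 0, 1], [0, 0.0055, 0.01, 0, 1], [0, 0.0047, 0.0104, 0, 1], [0, 0.0039, 0.0107, 0, 1], [0, 0.003, 0.011, 0, 1], [0, 0.0022, 0.0112, 0, 1], [0, 0.0013, 0.0113, 0, 1],
```

Emit:
{"name": "move_arm", "arguments": {
  "plan": [
    [[0,-0.0001,-0.0114,0,1],[0,0.0007,-0.0114,0,1],[0,0.0016,-0.0113,0,1],[0,0.0025,-0.0111,0,1],[0,0.0034,-0.0109,0,1],[0,0.0042,-0.0106,0,1],[0,0.005,-0.0102,0,1],[0,0.0058,-0.0098,0,1]]
  ]
}}

```text
time_s: 13.98
position: [0.4599, 0.0019, 0.1093]
eef_rot: [[0.995, -0.1, 0.004], [-0.1, -0.995, 0.003], [0.004, -0.004, -1.0]]
ft_force: [5.1, 3.3, -8.3]
gripper_width: 0.11
grip_force: 48.7
```

Run:
```python
from h import *
S=telemetry.state(); f=grab_frame("wrist"); P=wpose(S,f); g=grab_frame("scene"); a=8*.078; p=[.4814,-.1257,-.0998]
print(S["position"],S["gripper_width"],S["grip_force"],S["ft_force"],S["wrist_torque"])
for s,b in(("L",a),("R",np.pi-a)):
    X=handle(p,s,b); u=proj(f,X,P); print(s,need(S,X),u,red(f,u,40),proj(g,X),red(g,proj(g,X),9))
```

```text
[0.45993531 0.00185034 0.10931044] 0.11004192122717797 48.65187406539917 [ 5.08038853  3.29300255 -8.2827217 ] [ 1.53594771 -1.95408642  0.17125405]
L [-0.00182235  0.00179528 -0.01092274] [325.5502324  260.63979257] (array([321.11548791, 260.07520143]), 1117) [263.86274928 164.36142014] (array([260.85714286, 165.71428571]), 14)
R [ 0.07022236  0.01051531 -0.02286095] [346.52188703 132.7809016 ] (array([336.74350496, 130.85640057]), 2117) [281.77315931 151.56997144] (array([281.64102564, 151.58974359]), 39)
```

Both trays are moving together as the model predicts, so I'll continue.

Emit:
{"name": "move_arm", "arguments": {
  "plan": [
    [[0,0.0065,-0.0093,0,1],[0,0.0073,-0.0088,0,1],[0,0.0079,-0.0082,0,1],[0,0.0085,-0.0076,0,1],[0,0.0091,-0.0069,0,1],[0,0.0096,-0.0061,0,1],[0,0.0101,-0.0054,0,1],[0,0.0104,-0.0046,0,1],[0,0.0108,-0.0037,0,1],[0,0.011,-0.0029,0,1],[0,0.0112,-0.002,0,1],[0,0.0113,-0.0012,0,1]]
  ]
}}

```text
time_s: 15.08
position: [0.4501, -0.1121, 0.1839]
eef_rot: [[0.995, -0.097, 0.013], [-0.097, -0.995, 0.0], [0.013, -0.001, -1.0]]
ft_force: [-14.4, 10.6, 43.9]
gripper_width: 0.084
grip_force: 54.0
```

Emit:
{"name": "move_arm", "arguments": {
  "plan": [
    [[0,0.0114,-0.0003,0,1],[0,0.0114,0.0006,0,1],[0,0.0113,0.0015,0,1],[0,0.0111,0.0024,0,1],[0,0.0109,0.0032,0,1],[0,0.0106,0.0041,0,1],[0,0.0103,0.0049,0,1],[0,0.0099,0.0057,0,1],[0,0.0094,0.0064,0,1],[0,0.0089,0.0072,0,1]]
  ]
}}

```text
time_s: 15.92
position: [0.4416, -0.2242, 0.1468]
eef_rot: [[0.995, -0.098, 0.014], [-0.098, -0.995, -0.014], [0.015, 0.013, -1.0]]
ft_force: [1.3, -12.2, 18.1]
gripper_width: -0.003
grip_force: 8.9
```

Run:
```python
from h import *
S=telemetry.state(); f=grab_frame("wrist"); P=wpose(S,f); g=grab_frame("scene"); a=30*.078; p=[.4814,-.1257,-.0998]
print(S["position"],S["gripper_width"],S["grip_force"],S["ft_force"],S["wrist_torque"])
for s,b in(("L",a),("R",np.pi-a)):
    X=handle(p,s,b); u=proj(f,X,P); print(s,need(S,X),u,red(f,u,40),proj(g,X),red(g,proj(g,X),9))
```

```text
[ 0.44155525 -0.22422641  0.1467766 ] -0.0029205324038672526 8.91306459903717 [  1.25254176 -12.24418794  18.09706473] [-4.65626466 -0.61977504 -0.02829816]
L [-0.00579978 -0.00555195 -0.00450127] [312.95115391 260.60516155] (array([321.81278539, 232.97716895]), 219) [326.82359671 178.55408189] (array([329.03225806, 182.03225806]), 31)
R [0.06600977 0.00522149 0.00717444] [331.90989324 134.86187179] (array([337.87950987, 131.89857046]), 1469) [344.97103937 171.53504777] (array([347.08695652, 173.67391304]), 46)
```

The sleeve slipped out of the fingertips near the top; my grip was too shallow. The pair is past upright at about 2.45 rad. I'll rise, look and regrip deeper.

Emit:
{"name": "move_arm", "arguments": {
  "plan": [
    [[0,0,-0.03,0,1],[0,0,-0.03,0,1],[0,0,-0.02,0,0.25],[0,0,0,0,0.25],[0,0,0,0,0.25]]
  ]
}}

```text
time_s: 16.43
position: [0.4371, -0.2175, 0.2206]
eef_rot: [[0.995, -0.1, 0.003], [-0.1, -0.995, -0.001], [0.003, 0.0, -1.0]]
ft_force: [-0.4, 0.5, -0.7]
gripper_width: 0.376
grip_force: 0.0
```

```bash
cat > m.py <<'E'
from h import *
import sys
from scipy.optimize import least_squares
S=telemetry.state(); f=grab_frame("wrist"); P=wpose(S,f); g=grab_frame("scene"); p=[.4814,-.1257,-.0998]
print(S["position"],S["gripper_width"],S["ft_force"])
for s,a0 in(("L",float(sys.argv[1])),("R",float(sys.argv[2]))):
    a=a0
    for _ in range(3):
        X=handle(p,s,a); ob=[(F,Q,red(F,proj(F,X,Q),w)) for F,Q,w in((f,P,30),(g,None,9))]
        a=least_squares(lambda q:np.r_[tuple((proj(F,handle(p,s,q[0]),Q)-c[0])*(1 if Q is None else .4) for F,Q,c in ob if c[1]>5)],[a]).x[0]
    X=handle(p,s,a); print(s,round(a,3),X,"need",need(S,X),[(c[0].round(1),c[1],proj(F,X,Q).round(1)) for F,Q,c in ob])
cv2.imwrite("pics/m.png",np.hstack([f["img"][60:340,150:490],cv2.resize(g["img"][120:230,240:400],(400,275),interpolation=cv2.INTER_CUBIC)[:280] if 0 else cv2.resize(g["img"][120:230,240:400],(400,280),interpolation=cv2.INTER_CUBIC)]))
E
python3 m.py 2.45 0.7
```

```text
[ 0.43712152 -0.21750934  0.22056911] 0.3763372184573511 [-0.39368785  0.52291166 -0.65013502]
L 2.411 [ 0.4352434  -0.22533353  0.1630096 ] need [-0.00126476  0.00794489  0.07655972] [(array([331.5, 205.2]), 599, array([331.2, 205.2])), (array([330., 181.]), 52, array([329.2, 181.7]))]
R 0.742 [ 0.50599535 -0.24139333  0.15315778] need [0.07070595 0.01686018 0.08663682] [(array([342.7, 116.5]), 730, array([342.7, 118. ])), (array([347.5, 173.7]), 45, array([346.7, 174.2]))]
```

View pics/m.png

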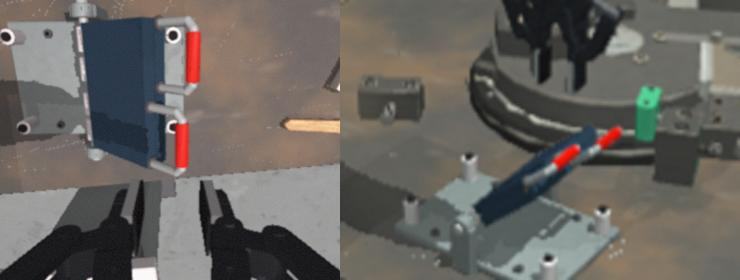

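The pair is still closed (2.41 + 0.74 ≈ 3.15). I'll regrip the left sleeve deeper with a narrower opening.

Emit:
{"name": "move_arm", "arguments": {
  "plan": [
    [[-0.001,0.0045,0,0,0.5],[0,0.0045,0,0,0.5],[0,0,0.019,0,0.5],[0,0,0.019,0,0.5],[0,0,0.019,0,0.5],[0,0,0.018,0,0.5],[0,0,0.018,0,0.5],[0,0,0,0,0.5],[0,0,0,0,0.5]]
  ],
  "squeeze": 35
}}

```text
time_s: 17.28
position: [0.4337, -0.2265, 0.1255]
eef_rot: [[0.995, -0.1, -0.003], [-0.1, -0.995, 0.0], [-0.003, 0.0, -1.0]]
ft_force: [0.2, -0.7, 0.6]
gripper_width: 0.249
grip_force: 0.0
```

Emit:
{"name": "move_arm", "arguments": {
  "plan": [
    [[0,0,0,0,1],[0,0,0,0,1],[0,0,0,0,1],[0,0,0,0,1]]
  ]
}}

```text
time_s: 17.62
position: [0.435, -0.2264, 0.127]
eef_rot: [[0.995, -0.099, 0.001], [-0.099, -0.995, -0.001], [0.001, 0.0, -1.0]]
ft_force: [-0.3, 0.3, -0.1]
gripper_width: 0.125
grip_force: 34.3
```

```bash
python3 m.py 2.41 0.74; python3 -c "
from h import *
for r_ in arc(2.41,3.13,10,'L'): print([0]+r_+[0,1],end=', ')"
```

```text
[ 0.43501174 -0.22642152  0.12696125] 0.12542808410297596 [-0.26885467  0.25495666 -0.10747137]
L 2.418 [ 0.4351714  -0.22605263  0.16227666] need [ 0.00016705 -0.00036898 -0.01631537] [(array([321.2, 260.9]), 1193, array([321.7, 262.8])), (array([327. , 183.4]), 14, array([329.4, 182.1]))]
R 0.74 [ 0.50597635 -0.24158306  0.15292669] need [ 0.07215381  0.00803695 -0.00687058] [(array([338.9, 124.1]), 1370, array([338.8, 125.4])), (array([347.6, 173.6]), 44, array([346.7, 174.3]))]
[0, 0.0071, 0.0077, 0, 1], [0, 0.0066, 0.0082, 0, 1], [0, 0.006, 0.0087, 0, 1], [0, 0.0053, 0.0091, 0, 1], [0, 0.0047, 0.0094, 0, 1], [0, 0.004, 0.0097, 0, 1], [0, 0.0033, 0.01, 0, 1], [0, 0.0025, 0.0102, 0, 1], [0, 0.0018, 0.0104, 0, 1], [0, 0.001, 0.0105, 0, 1],
```

Emit:
{"name": "move_arm", "arguments": {
  "plan": [
    [[0,0.0071,0.0077,0,1],[0,0.0066,0.0082,0,1],[0,0.006,0.0087,0,1],[0,0.0053,0.0091,0,1],[0,0.0047,0.0094,0,1],[0,0.004,0.0097,0,1],[0,0.0033,0.01,0,1],[0,0.0025,0.0102,0,1],[0,0.0018,0.0104,0,1],[0,0.001,0.0105,0,1],[0,0,0,0,1],[0,0,0,0,1]]
  ]
}}

```text
time_s: 18.72
position: [0.4315, -0.268, 0.032]
eef_rot: [[0.995, -0.099, 0.002], [-0.099, -0.995, 0.0], [0.002, -0.0, -1.0]]
ft_force: [3.1, 7.0, 4.7]
gripper_width: 0.123
grip_force: 35.7
```

```bash
python3 m.py 3.13 0.01
```

```text
[ 0.43147353 -0.26802118  0.03200868] 0.12287228679096322 [3.14369961 6.96991562 4.70882632]
L 3.172 [ 0.4310165  -0.26754651  0.0630531 ] need [-0.00044867 -0.00043782 -0.01204509] [(array([321. , 259.7]), 1168, array([321.6, 259.6])), (array([339.9, 217.9]), 17, array([341.7, 217.9]))]
R 0.002 [ 0.50267288 -0.27457398  0.05277133] need [ 0.07153366 -0.00055319 -0.00163989] [(array([320.1, 124.3]), 1370, array([321.4, 125.8])), (array([356.8, 208.2]), 20, array([355.5, 208.2]))]
```

Emit:
{"name": "move_arm", "arguments": {
  "plan": [
    [[0,0,0.002,0,1],[0,0,0.002,0,1],[0,0,0,0,1],[0,0,0,0,1],[0,0,0,0,1]]
  ]
}}

```text
time_s: 19.23
position: [0.4319, -0.2682, 0.031]
eef_rot: [[0.995, -0.098, 0.004], [-0.098, -0.995, -0.001], [0.004, 0.001, -1.0]]
ft_force: [-4.0, 13.6, 26.9]
gripper_width: 0.122
grip_force: 38.3
```

```bash
python3 -c "
from h import *
for r_ in arc(3.14,0.02,48,'L'): print([0]+r_+[0,1],end=', ')"
```

```text
[0, -0.0008, -0.0095, 0, 1], [0, -0.0014, -0.0094, 0, 1], [0, -0.002, -0.0093, 0, 1], [0, -0.0026, -0.0091, 0, 1], [0, -0.0032, -0.0089, 0, 1], [0, -0.0038, -0.0087, 0, 1], [0, -0.0043, -0.0084, 0, 1], [0, -0.0049, -0.0081, 0, 1], [0, -0.0054, -0.0078, 0, 1], [0, -0.0059, -0.0074, 0, 1], [0, -0.0064, -0.007, 0, 1], [0, -0.0068, -0.0066, 0, 1], [0, -0.0072, -0.0062, 0, 1], [0, -0.0076, -0.0057, 0, 1], [0, -0.008, -0.0052, 0, 1], [0, -0.0083, -0.0046, 0, 1], [0, -0.0086, -0.0041, 0, 1], [0, -0.0088, -0.0035, 0, 1], [0, -0.009, -0.0029, 0, 1], [0, -0.0092, -0.0024, 0, 1], [0, -0.0093, -0.0018, 0, 1], [0, -0.0094, -0.0011, 0, 1], [0, -0.0095, -0.0005, 0, 1], [0, -0.0095, 0.0001, 0, 1], [0, -0.0095, 0.0007, 0, 1], [0, -0.0094, 0.0013, 0, 1], [0, -0.0093, 0.0019, 0, 1], [0, -0.0092, 0.0025, 0, 1], [0, -0.009, 0.0031, 0, 1], [0, -0.0088, 0.0037, 0, 1], [0, -0.0085, 0.0043, 0, 1], [0, -0.0082, 0.0048, 0, 1], [0, -0.0079, 0.0053, 0, 1], [0, -0.0075, 0.0058, 0, 1], [0, -0.0071, 0.0063, 0, 1], [0, -0.0067, 0.0067, 0, 1], [0, -0.0062, 0.0072, 0, 1], [0, -0.0058, 0.0076, 0, 1], [0, -0.0053, 0.0079, 0, 1], [0, -0.0047, 0.0082, 0, 1], [0, -0.0042, 0.0085, 0, 1], [0, -0.0036, 0.0088, 0, 1], [0, -0.003, 0.009, 0, 1], [0, -0.0025, 0.0092, 0, 1], [0, -0.0019, 0.0093, 0, 1], [0, -0.0012, 0.0094, 0, 1], [0, -0.0006, 0.0095, 0, 1], [0, -0.0, 0.0095, 0, 1],
```

Emit:
{"name": "move_arm", "arguments": {
  "plan": [
    [[0,0,0,0,0.5],[0,0,0,0,0.5],[0,0,-0.003,0,0.5],[0,0,0,0,0.5],[0,0,0,0,1],[0,0,0,0,1],[0,0,0,0,1],[0,0,0,0,1]]
  ]
}}

```text
time_s: 19.9
position: [0.4301, -0.2678, 0.0309]
eef_rot: [[0.995, -0.1, -0.001], [-0.1, -0.995, 0.001], [-0.001, -0.001, -1.0]]
ft_force: [-0.4, 5.1, 1.6]
gripper_width: 0.124
grip_force: 34.1
```

Emit:
{"name": "move_arm", "arguments": {
  "plan": [
    [[0,-0.0004,-0.0048,0,1],[0,-0.0004,-0.0047,0,1],[0,-0.0007,-0.0047,0,1],[0,-0.0007,-0.0047,0,1],[0,-0.001,-0.0047,0,1],[0,-0.001,-0.0046,0,1],[0,-0.0026,-0.0091,0,1],[0,-0.0032,-0.0089,0,1],[0,-0.0038,-0.0087,0,1],[0,-0.0043,-0.0084,0,1],[0,-0.0049,-0.0081,0,1],[0,0,0,0,1]]
  ]
}}

```text
time_s: 20.9
position: [0.4324, -0.2452, 0.1049]
eef_rot: [[0.995, -0.099, 0.0], [-0.099, -0.995, -0.001], [0.0, 0.001, -1.0]]
ft_force: [-4.5, 0.0, 1.7]
gripper_width: 0.123
grip_force: 34.9
```

```bash
python3 m.py 2.62 0.0; python3 -c "
from h import *
S=telemetry.state();print(S['grip_force'],S['gripper_width'])"
```

```text
[ 0.4323571  -0.24523675  0.10486338] 0.12313077521654972 [-4.47381664  0.03897305  1.70573288]
L 2.632 [ 0.43324588 -0.24528231  0.13777854] need [ 9.01088044e-04 -4.85592630e-06 -1.39148630e-02] [(array([321.1, 257.7]), 1196, array([322.4, 259.3])), (array([333. , 193.4]), 14, array([335.4, 192.2]))]
R 0.016 [ 0.50266428 -0.27465987  0.0548001 ] need [0.07285505 0.02226433 0.06911578] [(array([350.5, 114.3]), 840, array([351.7, 116.3])), (array([356. , 207.5]), 42, array([355.5, 207.7]))]
34.97950851917267 0.1262289049778841
```

View pics/m.png

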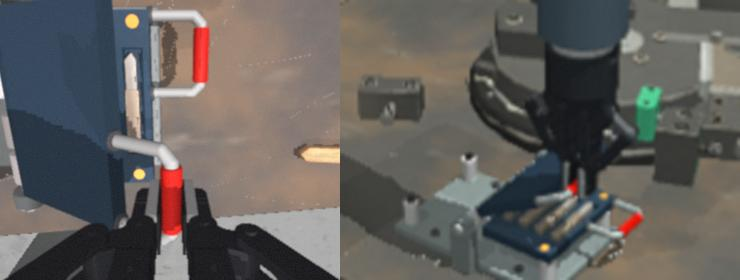

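The left tray is opening and the blanks stay down in the right tray, so I'll keep swinging it back to the left.

Emit:
{"name": "move_arm", "arguments": {
  "plan": [
    [[0,-0.0054,-0.0078,0,1],[0,-0.0059,-0.0074,0,1],[0,-0.0064,-0.007,0,1],[0,-0.0068,-0.0066,0,1],[0,-0.0072,-0.0062,0,1],[0,-0.0076,-0.0057,0,1],[0,-0.008,-0.0052,0,1],[0,-0.0083,-0.0046,0,1],[0,-0.0086,-0.0041,0,1],[0,-0.0088,-0.0035,0,1],[0,-0.009,-0.0029,0,1],[0,-0.0092,-0.0024,0,1]]
  ]
}}

```text
time_s: 22.0
position: [0.4414, -0.158, 0.1697]
eef_rot: [[0.995, -0.1, 0.001], [-0.1, -0.995, -0.007], [0.002, 0.007, -1.0]]
ft_force: [-9.4, -7.4, 13.4]
gripper_width: 0.123
grip_force: 35.9
```

```bash
python3 m.py 1.84 0.0 | cut -c1-110
```

```text
[ 0.44139981 -0.15799541  0.16966536] 0.12303956869961803 [-9.43155559 -7.43380288 13.39131932]
L 1.858 [ 0.44216914 -0.15616789  0.20212986] need [ 0.00064547 -0.00165748 -0.01347632] [(array([321.3, 257.8
R 0.013 [ 0.50266559 -0.27464681  0.05444373] need [0.07235106 0.10912837 0.13516106] [(array([432.3, 112.3]),
```

Emit:
{"name": "move_arm", "arguments": {
  "plan": [
    [[-0.001,-0.0093,-0.0038,0,1],[0,-0.0094,-0.0011,0,1],[0,-0.0095,-0.0005,0,1],[0,-0.0095,0.0001,0,1],[0,-0.0095,0.0007,0,1],[0,-0.0094,0.0013,0,1],[0,-0.0093,0.0019,0,1],[0,-0.0092,0.0025,0,1],[0,-0.009,0.0031,0,1],[0,-0.0088,0.0037,0,1],[0,-0.0085,0.0043,0,1],[0,-0.0082,0.0048,0,1]]
  ]
}}

```text
time_s: 23.1
position: [0.4522, -0.0447, 0.1491]
eef_rot: [[0.995, -0.099, 0.001], [-0.099, -0.995, -0.0], [0.001, -0.0, -1.0]]
ft_force: [-2.2, -1.7, 3.4]
gripper_width: 0.121
grip_force: 37.1
```

```bash
python3 m.py 1.06 0.0 | cut -c1-110
```

```text
[ 0.45219796 -0.04473071  0.1491045 ] 0.12104811470052645 [-2.23148037 -1.73704471  3.36674478]
L 1.042 [ 0.45355891 -0.04242109  0.18230187] need [ 0.00116237 -0.00243682 -0.01419583] [(array([321.1, 258.6
R 0.008 [ 0.5026688  -0.27461476  0.05365317] need [0.07297315 0.22373479 0.11451232] [(array([566.6, 112.9]),
```

Emit:
{"name": "move_arm", "arguments": {
  "plan": [
    [[0,-0.0079,0.0053,0,1],[0,-0.0075,0.0058,0,1],[0,-0.0071,0.0063,0,1],[0,-0.0067,0.0067,0,1],[0,-0.0062,0.0072,0,1],[0,-0.0058,0.0076,0,1],[0,-0.0053,0.0079,0,1],[0,-0.0047,0.0082,0,1],[0,-0.0042,0.0085,0,1],[0,-0.0036,0.0088,0,1],[0,-0.003,0.009,0,1],[0,-0.0025,0.0092,0,1]]
  ]
}}

```text
time_s: 24.2
position: [0.4582, 0.0191, 0.0577]
eef_rot: [[0.995, -0.1, 0.0], [-0.1, -0.995, 0.0], [0.0, -0.0, -1.0]]
ft_force: [-0.1, -2.6, 2.3]
gripper_width: 0.12
grip_force: 38.8
```

Emit:
{"name": "move_arm", "arguments": {
  "plan": [
    [[0,-0.0019,0.0093,0,1],[0,-0.0012,0.0094,0,1],[0,-0.0006,0.0095,0,1],[0,0,0.0095,0,1],[0,0,0.003,0,1],[0,0,0.002,0,1],[0,0,0,0,1],[0,0,0,0,1]]
  ]
}}

```text
time_s: 24.87
position: [0.4585, 0.0229, 0.0156]
eef_rot: [[0.995, -0.1, 0.0], [-0.1, -0.995, 0.001], [-0.0, -0.001, -1.0]]
ft_force: [0.5, 3.1, -1.2]
gripper_width: 0.122
grip_force: 39.7
```

```bash
python3 m.py 0.03 0.0 | cut -c1-110
```

```text
[0.45849665 0.0229184  0.01563432] 0.12150132574999566 [ 0.48431912  3.07677894 -1.17186976]
L -0.014 [0.46011383 0.0230412  0.05044998] need [ 0.00159414 -0.00032113 -0.01581546] [(array([320.9, 260.4])
R 0.02 [ 0.50266201 -0.2746825   0.05548444] need [ 0.07372858  0.29164306 -0.02116631] [(array([nan, nan]), 0h.py:22: RuntimeWarning: Mean of empty slice.
  return np.array([xs.mean(),ys.mean()]),len(xs)
  ret = ret.dtype.type(ret / rcount)
```

Emit:
{"name": "move_arm", "arguments": {
  "plan": [
    [[0,0,0.002,0,1],[0,0,0.002,0,1],[0,0,0,0,1],[0,0,0,0,1]]
  ]
}}

```text
time_s: 25.3
position: [0.4588, 0.0229, 0.0135]
eef_rot: [[0.995, -0.099, 0.001], [-0.099, -0.995, 0.001], [0.001, -0.001, -1.0]]
ft_force: [-6.6, 4.9, 14.7]
gripper_width: 0.116
grip_force: 41.6
```

Emit:
{"name": "move_arm", "arguments": {
  "plan": [
    [[0,0,0,0,0.4],[0,0,0,0,0.4],[0,0,0,0,0.4],[0,0,-0.03,0,0.4],[0,0,-0.03,0,0.4],[0,0,-0.04,0,0.4],[-0.02,0.03,-0.04,0,0.4],[-0.01,0.03,-0.03,0,0.4],[0,0.03,0,0,0.4],[0,0.03,0,0,0.4],[0,0.03,0,0,0.4],[0,0,0,0,0.4]]
  ]
}}

```text
time_s: 26.3
position: [0.4184, -0.1201, 0.1715]
eef_rot: [[0.995, -0.103, -0.001], [-0.103, -0.995, -0.001], [-0.001, 0.001, -1.0]]
ft_force: [0.7, 1.3, 0.1]
gripper_width: 0.3
grip_force: 0.0
```

```bash
python3 m.py 0.0 0.0
python3 - <<'E'
from h import *
S=telemetry.state(); f=grab_frame("wrist"); P=wpose(S,f); p=[.4814,-.1257,-.0998]; print(S["ft_force"])
c,s=np.cos(p[2]),np.sin(p[2])
for d in spot_point(f,"blank_1_mid")[:6]:
    o,v=ray(f,d["uv"],P); X=o+v*(.0575-o[2])/v[2]; e=X[:2]-p[:2]; print(round(d["confidence"],2),np.round([c*e[0]+s*e[1],-s*e[0]+c*e[1]],4))
for y in(29,51,73,95):
    for x in(-38.5,38.5): print(y,x,proj(f,[p[0]+(c*x+s*y)/1e3,p[1]+(s*x-c*y)/1e3,.062],P).round(0),end=" ")
cv2.imwrite("pics/end.png",f["img"])
E
```

```text
[ 0.41835402 -0.12012369  0.17148026] 0.3002584230714763 [0.67054989 1.2712487  0.12083213]
L 0.02 [0.46013775 0.02328018 0.05540939] need [ 0.02680173 -0.14711938  0.13484709] [(array([179.5, 159.3]), 430, array([179.3, 159.8])), (array([260.6, 186. ]), 28, array([259.8, 186.2]))]
R 0.012 [ 0.50266609 -0.27464176  0.05431175] need [0.09991714 0.14480415 0.13630789] [(array([472.9,  81.9]), 601, array([474.1,  83.5])), (array([356. , 207.5]), 42, array([355.5, 207.8]))]
[ 0.37113531 -0.50621057  0.13011621]
0.91 [ 0.0009 -0.0304]
29 -38.5 [352. 163.] 29 38.5 [355.  81.] 51 -38.5 [374. 163.] 51 38.5 [379.  81.] 73 -38.5 [396. 163.] 73 38.5 [403.  81.] 95 -38.5 [418. 163.] 95 38.5 [427.  81.]
```

I've used my picture views, so I'll check the blanks numerically by segmenting them in tray coordinates.

Run:
```python
from h import *
S=telemetry.state(); f=grab_frame("wrist"); P=wpose(S,f); p=[.4814,-.1257,-.0998]; c,s=np.cos(p[2]),np.sin(p[2])
im=f["img"]; # rectify tray area to 0.5 mm grid at z=.0625 (blank tops)
xs=np.arange(-68,68,.5); ys=np.arange(-112,112,.5); M=np.zeros((len(xs),len(ys),2),np.float32)
for i,x in enumerate(xs):
    for j,y in enumerate(ys): M[i,j]=proj(f,[p[0]+(c*x-s*y)/1e3,p[1]+(s*x+c*y)/1e3,.0625],P)
W=cv2.remap(im,M,None,cv2.INTER_LINEAR).astype(int)
m=((W[...,2]-W[...,0]>-10)&(W.max(2)>70)).astype(np.uint8); m[:,abs(ys)<18]=0
m=cv2.morphologyEx(m,cv2.MORPH_OPEN,np.ones((5,5)))
n,l,st,ce=cv2.connectedComponentsWithStats(m)
for k in range(1,n):
    if st[k,4]>100: x0,y0,w,h,A=st[k]; print("y %.1f..%.1f x %.1f..%.1f area %.0f mm2"%(ys[x0],ys[x0+w-1],xs[y0],xs[y0+h-1],A/4))
for q in("scene","top"):
    g=grab_frame(q)
    for t,o in(("oil_bottle_mid",[.4868,-.6046,.047]),("spanner_mid",[.3928,.241,.0046])): print(q,t,[np.round(d["uv"]).tolist() for d in spot_point(g,t)[:1]],proj(g,o).round(0))
```

```text
y -112.0..-52.5 x -68.0..67.5 area 941 mm2
y 41.5..95.0 x -68.0..-66.5 area 86 mm2
y 107.0..111.5 x -67.0..-56.5 area 46 mm2
y 90.5..100.0 x -64.5..-55.0 area 86 mm2
y -100.0..-89.0 x -64.0..-53.0 area 104 mm2
y -99.0..-86.5 x -39.0..38.0 area 926 mm2
y -77.0..-64.5 x -39.0..38.0 area 919 mm2
y -55.0..-42.5 x -39.0..38.0 area 888 mm2
y -33.0..-20.5 x -38.5..38.0 area 862 mm2
y 92.5..111.5 x -27.5..67.5 area 382 mm2
y 90.5..101.0 x 53.5..64.0 area 96 mm2
y -99.0..-88.5 x 55.0..65.0 area 94 mm2
scene oil_bottle_mid [[468.0, 251.0]] [469. 250.]
scene spanner_mid [[194.0, 191.0]] [193. 191.]
top oil_bottle_mid [[465.0, 192.0]] [462. 194.]
top spanner_mid [] [184. 221.]
```

All four blanks are in their slots of the right tray, centred along x. The left tray is empty and both bystanders are where they started.

```bash
python3 -c "
from h import *
print(r.job_done())"
```

```text
the job is handed in; nothing more can be done
None
```

I turned all four blanks over and handed the job in. My last measurements had them in the matching slots of the right tray, both trays flat and open within 0.02 rad, and the oil bottle and spanner where they started; the judge's result was not shown.

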